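Set up two L-bar embedding moulds in the tray

ROBOT

A 7-joint arm with a two-finger parallel gripper is mounted at the origin on the work surface. World frame = base frame: x ahead of the robot, y to its left, z up, the work surface at z = 0. Lengths are in m, angles in rad, forces in N, time in s.
With the tool pointing down it reaches from about 0.4 to 0.75 m from the base axis. Payload 19.5 kg.
Tool frame: the origin (TCP) lies on the mounting face of the last link; the fingertips stand 173 mm ahead of it and the grasp point (between the pads) lies manip.pinch_z ahead of it (manip.pinch_z is the distance from the TCP to the grasp point, in m); z points along the fingers, y is the line along which they close (so a half turn about z gives the same grasp; the last joint's range is limited). The gripper opens to 85 mm and grips with 20 to 120 N. Pads are 22 mm wide; open, the fingers measure 114 mm over their backs; the gripper's body (76 mm by 85 mm) begins 54 mm behind the grasp point. The pads swing forward as they close: fully open they stand 13 mm farther back than shut.
Start: joints at [-0.042, 0.707, -0.028, 1.485, 0.022, 0.951, -0.075], TCP at [0.575, 0, 0.405] pointing down, gripper open.
Joint ranges: [-2.71, 2.71], [-0.32, 2.16], [-1.57, 1.52], [0, 2.45], [-1.46, 4.6], [0, 2.02], [-2.83, 2.83]. Speed limits (rad/s): [1.89, 1.89, 2.57, 2.57, 3.01, 3.01, 3.01].

INTERFACE

Orientations are given as [roll, pitch, yaw] about the fixed x, y, z axes, in that order (R = Rz(yaw) Ry(pitch) Rx(roll)).
In Python, from rig import manip, optics gives the robot as it stands. The module is installed in compiled form; this text tells all that it offers.
- The arm moves only by the shell command python3 -m crank 'ROWS' [OPENING] [FORCE]. ROWS is JSON, a list of rows, each an object of numbers: "dx", "dy", "dz": the shift along the tool's x, y, z in units of 0.25 m (1.0 is 0.25 m); "wx", "wy", "wz": the turn, a rotation vector about the tool's x, y, z in units of 180 degrees (1.0 is 180 degrees). In form: [{"dx": .., "dy": .., "dz": .., "wx": .., "wy": .., "wz": ..}, ...]. A call has 1 to 5 rows; each row is the pose to reach, as a shift and turn from the pose commanded when the call began, along the tool's axes at that moment, turning the shorter way round; what a row does not reach only later rows make up. A row lasts 1/8 s, in which the tool goes at most 62.5 mm and 10.7 degrees, less where a joint would pass 70% of its speed; a pose out of reach is approached as far as the arm can. A call with a number of a shift or a turn outside -1 to 1 is refused whole. A call with a gripper value outside its range is refused whole. OPENING is the opening, from 0 (shut) to 1 (fully open), set as the call begins (- or left out, the last holds). The fingers move at their own pace and stop on an object; FORCE is the grip in N (left out, the last holds). Time passes only in rows, so rows that repeat a pose let the fingers close. It gives the time, the measured TCP pose, the force, the opening and the grip force at its end, in the units of the state.
- manip.get_state(): the state, without advancing time (a new reading comes with each control period).
- optics.snapshot(name): name is "scene" or "side" or "wrist"; returns a dict with "color" (480x640x3 uint8, red, green, blue), "depth" (480x640 float32, m along the optical axis (not along the pixel's ray), 0 where there is no reading), "mtx" (3x3 intrinsics, pixels), "R" (3x3) and "t" (3): a world point X has camera coordinates R X + t. Camera axes: x right, y down, z forward; pixel columns grow to the right and rows downward; lengths in m; the calibration is good to about 2 mm. A picture is of the moment at which its call begins.
- manip.hand_in(): hands the job in; it is judged then, once.
The state is a dict: "t": time; "joint_positions": joint angles; "qvel": joint speeds; "joint_efforts": joint torques, N m; "ee_pos": TCP position; "orientation": TCP orientation; "force": force on the tool from outside, world axes, zero at the start; "torque": the same for the moment, N m; "finger_gap": finger opening in m; "finger_force": force on a finger pad.
Only numpy, scipy, OpenCV 4.12 (cv2) and the standard library are available. Lean on these libraries where they do the work, as an engineer would, in place of code of your own. Each camera call takes 0.05 s, during which the arm holds its last target. There are 200 camera calls.

TASK

Set up two wax embedding moulds in the shallow steel tray: one from the two longer brass L-bars and one from the two shorter ones. In each mould one bar is turned end for end against the other, so that each foot closes tight on the end of the other's long leg and the outside makes a flush rectangle with no gaps. Both moulds stand flat on the tray floor inside its rim; leave everything else on the bench where it stands.

Things in the scene. Friction and masses are not known exactly. Their poses are not given: they have to be found in the camera images.
- tray: Shallow stainless steel tray, fixed to the bench, 138 mm (x) x 182 mm (y) outside, with 3 mm walls whose rim is 12 mm above the bench; inside 132 x 176 mm. Origin: centre of its underside on the bench; the tray floor is at z = 3 mm. x and y run along its sides, z up. It just takes the two moulds side by side along y.
- long_a: Brass L-bar, 0.34 kg, 10 mm thick, 28 mm tall, standing on edge. Origin: underside level, in the L's hollow, centre of the 100 x 64 mm rectangle of its closed mould. mm: long leg x -50..50, y -32..-22; foot x -50..-40, y -22..22; mass centre (-14, -19). Closed: both origins coincide, x axes opposed. Starts on the bench, any yaw.
- long_b: Brass L-bar, 0.34 kg, 10 mm thick, 28 mm tall, standing on edge. Origin: underside level, in the L's hollow, centre of the 100 x 64 mm rectangle of its closed mould. mm: long leg x -50..50, y -32..-22; foot x -50..-40, y -22..22; mass centre (-14, -19). Closed: both origins coincide, x axes opposed. Starts askew on the tray floor, any yaw.
- short_a: Brass L-bar, 0.28 kg, 10 mm thick, 28 mm tall, standing on edge. Origin: underside level, in the L's hollow, centre of the 80 x 56 mm rectangle of its closed mould. mm: long leg x -40..40, y -28..-18; foot x -40..-30, y -18..18; mass centre (-11, -17). Closed: both origins coincide, x axes opposed. Starts on the bench, any yaw.
- short_b: Brass L-bar, 0.28 kg, 10 mm thick, 28 mm tall, standing on edge. Origin: underside level, in the L's hollow, centre of the 80 x 56 mm rectangle of its closed mould. mm: long leg x -40..40, y -28..-18; foot x -40..-30, y -18..18; mass centre (-11, -17). Closed: both origins coincide, x axes opposed. Starts on the bench, any yaw.
- slidebox: Bystander among the bars: closed grey plastic slide box, 102 (x, with a small clasp on -x) x 78 (y) x 34 mm tall, origin under its centre.
- bottle: Bystander: brown reagent bottle, 68 mm across, 165 mm tall, origin under its centre.
- sharps: Bystander: small yellow sharps pot with red lid, 96 mm across, 98 mm tall, origin under its centre.
- jar: Bystander: clear specimen jar with white cap, 64 mm across, 75 mm tall, origin under its centre.
- carton: Bystander: white carton, 75 (x) x 150 (y) x 56 mm tall, origin under its centre.
- dish: Bystander: small lidded steel stain pot, 68 mm across, 37 mm tall with its knob, origin under its centre.
- recorder: Bystander: grey hand-held voice recorder lying flat, 46 (x) x 108 (y) x 21 mm tall, origin under its centre.
There are look-alikes about, which are no part of the job. What is shaped like the long_a but turquoise is not meant. What is shaped like the long_b but orange is not meant.

How it is judged:
At the end, for the whole second after the job is handed in: In each pair the bars face each other end for end and closed: feet within 2 mm of touching the legs, ends flush within 4 mm, legs parallel within 0.03 rad; all four bars stand on the tray floor inside the rim (height within 2 mm, tilt under 0.04 rad), at rest (x of long_b in the frame of long_a between -0.004 and 0.004 m and y of long_b in the frame of long_a between -0.002 and 0.002 m and angle between the x axis of long_a and the x axis of long_b, either way round below 0.03 rad and x of short_b in the frame of short_a between -0.004 and 0.004 m and y of short_b in the frame of short_a between -0.002 and 0.002 m and angle between the x axis of short_a and the x axis of short_b, either way round below 0.03 rad and z of long_a in the frame of tray between 0.001 and 0.005 m and angle between each of long_a, long_b, short_a, short_b's own z axis and vertical below 0.04 rad and linear speed of each of long_a, long_b, short_a, short_b below 0.01 m/s and x of long_a in the frame of tray between -0.069 and 0.069 m and y of long_a in the frame of tray between -0.091 and 0.091 m and z of long_b in the frame of tray between 0.001 and 0.005 m and x of long_b in the frame of tray between -0.069 and 0.069 m and y of long_b in the frame of tray between -0.091 and 0.091 m and z of short_a in the frame of tray between 0.001 and 0.005 m and x of short_a in the frame of tray between -0.069 and 0.069 m and y of short_a in the frame of tray between -0.091 and 0.091 m and z of short_b in the frame of tray between 0.001 and 0.005 m and x of short_b in the frame of tray between -0.069 and 0.069 m and y of short_b in the frame of tray between -0.091 and 0.091 m).
It fails at once if something else on the bench is pushed or lifted (moved over 25 mm) (distance of any of slidebox, bottle, sharps, jar, carton, recorder, dish from where it was at the start of the episode above 0.025 m).
It fails at once if something else on the bench is tipped (over 0.3 rad) (angle between any of slidebox, bottle, sharps, jar, carton, recorder, dish's own z axis and vertical above 0.3 rad).
It also fails if it takes over 72 s, if anything falls off the work surface, if the arm or the gripper's body presses on something with over 40 N, if the wrist force passes 120 N, or if a joint passes its speed limit or range.

## Working session

There is one attempt and no reset: what is moved stays moved. The work goes in short steps, Python scripts to look and compute and a shell command to move; the robot and the scene stay as the last step left them, time stands still between calls to the robot, and variables do not carry over. Pictures are saved under pics/ and viewed, at most 10 in all, crops included, and the job is handed in when it is done.

```bash
mkdir -p pics
python3 - <<'E'
from rig import manip, optics
import cv2,numpy as np
s=manip.get_state(); print(s, manip.pinch_z)
for n in ("scene","side","wrist"):
    o=optics.snapshot(n); np.savez(f"{n}0.npz",**o)
    cv2.imwrite(f"pics/{n}0.png",o["color"][:,:,::-1]); print(n,o["mtx"].round(1).tolist(),o["R"].round(2).tolist(),o["t"].round(3))
E
```

```text
{'t': 0.0, 'joint_positions': array([-0.04169322,  0.7070727 , -0.02760222,  1.48499607,  0.02201129,
        0.9508689 , -0.07549671]), 'qvel': array([-1.24837601e-03, -8.67128699e-04,  9.17544023e-04,  8.47635512e-04,
       -4.55175169e-04,  6.78202433e-04,  5.60079725e-05]), 'joint_efforts': array([-3.35119905e-03, -8.83210659e+01,  1.23306759e+00, -2.36173260e+01,
        1.66974653e-02,  6.38553465e-03, -2.14882397e-05]), 'ee_pos': array([ 5.74928324e-01, -5.44239058e-06,  4.04245581e-01]), 'orientation': array([-3.14055167e+00,  5.08893802e-05,  1.57078824e+00]), 'force': array([0.34073395, 0.57663377, 0.58247648]), 'torque': array([ 0.03125374,  0.00476352, -0.01995226]), 'finger_force': 0.0, 'finger_gap': 0.08539119384789501} 0.1547
scene [[572.5, 0.0, 323.5], [0.0, 572.5, 237.2], [0.0, 0.0, 1.0]] [[0.7, 0.72, -0.01], [0.62, -0.61, -0.5], [-0.36, 0.34, -0.87]] [-0.354 -0.352  1.554]
side [[563.9, 0.0, 311.5], [0.0, 563.9, 239.4], [0.0, 0.0, 1.0]] [[0.98, -0.21, 0.02], [-0.11, -0.59, -0.8], [0.18, 0.78, -0.6]] [-0.578  0.078  1.238]
wrist [[343.4, 0.0, 319.9], [0.0, 343.4, 242.8], [0.0, 0.0, 1.0]] [[1.0, -0.0, -0.0], [-0.0, -0.96, 0.28], [-0.0, -0.28, -0.96]] [-0.573 -0.036  0.379]
```

View pics/scene0.png

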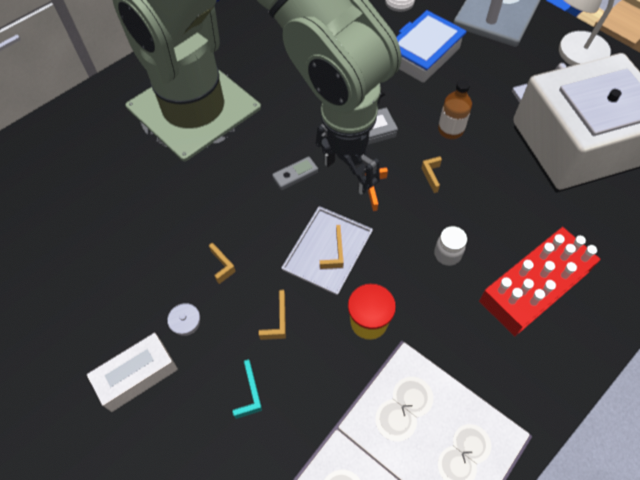

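View pics/wrist0.png

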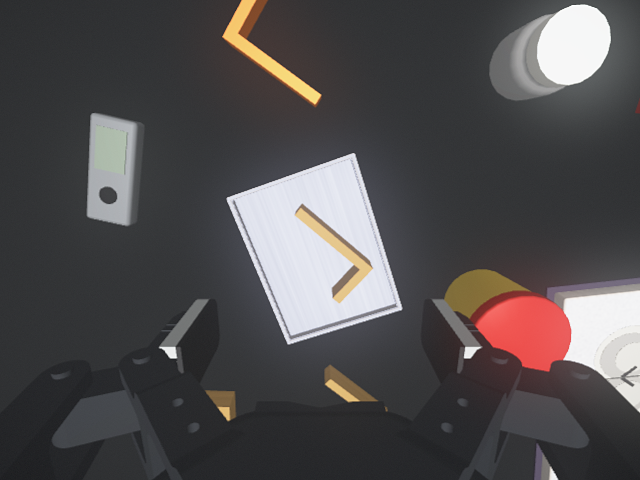

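The scene view shows brass Ls at (221,263), (272,318), (432,172) and one in the tray at (333,248). The look-alikes are orange at (375,190) and turquoise at (250,390). Next I measure poses from depth.

```bash
cat > h.py <<'E'
import numpy as np,cv2
from scipy.spatial import cKDTree
from scipy.optimize import least_squares
from rig import manip,optics
DIM={'long':(50,32,22,40),'short':(40,28,18,30)}
def tmpl(kind):
    a,b,c,d=[v/1000 for v in DIM[kind]]
    g=lambda x0,x1,y0,y1:np.stack(np.meshgrid(np.arange(x0+.001,x1,.002),np.arange(y0+.001,y1,.002)),-1).reshape(-1,2)
    return np.vstack([g(-a,a,-b,-c),g(-a,-d,-c,c)])
def cloud(cams):
    P=[];C=[]
    for n in cams:
        o=n if isinstance(n,dict) else optics.snapshot(n)
        d=o['depth'];v,u=np.nonzero(d>0);z=d[v,u];K=o['mtx']
        p=np.stack([(u-K[0,2])/K[0,0]*z,(v-K[1,2])/K[1,1]*z,z],1)
        P.append((p-o['t'])@o['R']);C.append(o['color'][v,u])
    return np.vstack(P),np.vstack(C)
def brass(C):
    h=cv2.cvtColor(C[None].copy(),cv2.COLOR_RGB2HSV)[0].astype(int)
    return (h[:,0]>7)&(h[:,0]<27)&(h[:,1]>90)&(h[:,2]>60)
def fit(X,kind,yaw0=None):
    T=tmpl(kind);tt=cKDTree(T);tx=cKDTree(X);best=None
    for y in (np.arange(0,6.28,.5) if yaw0 is None else [yaw0]):
        R=lambda a:np.array([[np.cos(a),-np.sin(a)],[np.sin(a),np.cos(a)]])
        def f(q):
            r=R(q[2]);d1=tt.query((X-q[:2])@r)[0]/np.sqrt(len(X));d2=tx.query(T@r.T+q[:2])[0]/np.sqrt(len(T))
            return np.r_[d1,d2]*1000
        q0=np.r_[X.mean(0)-R(y)@T.mean(0),y]
        s=least_squares(f,q0,x_scale=[.01,.01,.2],diff_step=1e-4,max_nfev=40)
        if best is None or s.cost<best.cost:best=s
    return best.x,best.cost
def tool():
    s=manip.get_state();return s
E
python3 - <<'E'
from h import *
for cams in (['scene'],['side'],['scene','side','wrist']):
    P,C=cloud([dict(np.load(c+'0.npz')) for c in cams])
    m=brass(C)&(P[:,2]>.022)&(P[:,2]<.036)&(P[:,0]>.25)&(P[:,0]<1)&(abs(P[:,1])<.6)
    X=P[m,:2];c=C[m]
    im=np.zeros((1200,1000),np.uint8);ij=((X+[0,.6])*1000).astype(int);im[ij[:,1],ij[:,0]]=1
    n,L=cv2.connectedComponents(cv2.dilate(im,np.ones((7,7))))
    l=L[ij[:,1],ij[:,0]]
    print(cams)
    for k in range(1,n):
        s=l==k
        if s.sum()<60: continue
        r={kd:fit(X[s][::max(1,s.sum()//500)],kd) for kd in DIM}
        print(s.sum(),'z',np.percentile(P[m][s][:,2],[50,95]).round(4),c[s].mean(0).round(),{kd:(v[0].round(4).tolist(),round(v[1],2)) for kd,v in r.items()})
P,C=cloud([dict(np.load(c+'0.npz')) for c in ['scene','side','wrist']])
m=(P[:,2]>.009)&(P[:,2]<.016)&(abs(P[:,0]-.575)<.2)&(abs(P[:,1]-.05)<.14)&(C.min(1)>110)
print(m.sum(),cv2.minAreaRect(P[m,:2].astype(np.float32)*1000))
E
```

```text
['scene']
318 z [0.0273 0.0308] [194. 151.  82.] {'long': ([0.6043, -0.2532, 2.4131], np.float64(0.84)), 'short': ([0.6107, -0.2552, 2.4472], np.float64(7.72))}
239 z [0.0265 0.0307] [186. 145.  78.] {'long': ([0.4173, -0.2662, 3.0768], np.float64(7.07)), 'short': ([0.4236, -0.2634, 3.1076], np.float64(1.13))}
69 z [0.0286 0.0351] [111.  92.  27.] {'long': ([0.7689, -0.1103, 0.9413], np.float64(37.84)), 'short': ([0.7706, -0.1167, 1.009], np.float64(15.53))}
251 z [0.0301 0.0336] [191. 150.  86.] {'long': ([0.5727, -0.0488, 2.4265], np.float64(1.15)), 'short': ([0.5801, -0.0513, 2.4613], np.float64(7.77))}
83 z [0.0272 0.0318] [235. 134.  45.] {'long': ([0.5346, 0.1096, 2.7137], np.float64(129.23)), 'short': ([0.5401, 0.1104, 2.7709], np.float64(54.47))}
196 z [0.0273 0.0317] [180. 140.  76.] {'long': ([0.6238, 0.2931, -0.4799], np.float64(6.71)), 'short': ([0.6163, 0.2932, 5.8356], np.float64(1.67))}
['side']
336 z [0.0263 0.0288] [182. 138.  65.] {'long': ([0.6019, -0.256, 2.4214], np.float64(1.48)), 'short': ([0.6078, -0.2569, 2.4579], np.float64(10.03))}
289 z [0.0265 0.0288] [18
[... 1065 characters left out ...]
9  0.0352] [126. 105.  40.] {'long': ([0.7637, -0.1121, -0.691], np.float64(89.65)), 'short': ([0.755, -0.1094, 5.5079], np.float64(105.06))}
1716 z [0.0306 0.0323] [212. 178. 119.] {'long': ([0.5712, -0.0494, 2.4257], np.float64(0.97)), 'short': ([0.5767, -0.0504, 2.4787], np.float64(8.71))}
2188 z [0.0276 0.0291] [239. 187.  98.] {'long': ([0.5457, 0.1599, -0.5913], np.float64(1.06)), 'short': ([0.5386, 0.1595, 5.7549], np.float64(7.7))}
317 z [0.0267 0.0311] [175. 135.  70.] {'long': ([0.6226, 0.2922, 5.8286], np.float64(6.69)), 'short': ([0.6156, 0.2916, 5.8439], np.float64(2.12))}
2502 ((577.2811279296875, 13.293243408203125), (396.54376220703125, 234.3553466796875), 11.347721099853516)
```

View pics/side0.png

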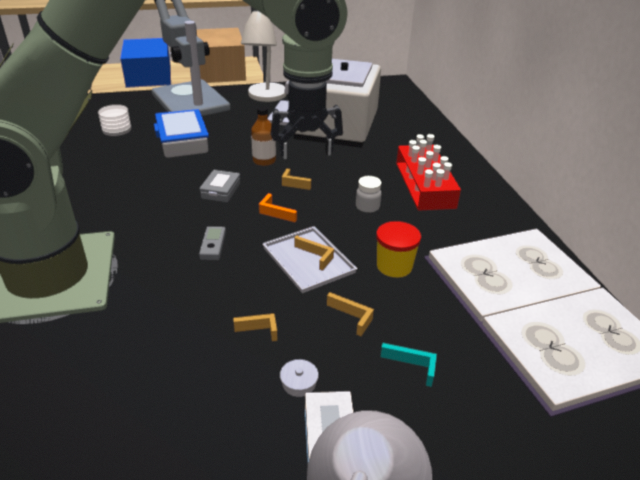

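Run:
```python
from h import *
P,C=cloud([dict(np.load(c+'0.npz')) for c in ['wrist','side','scene']])
D=[dict(np.load(c+'0.npz')) for c in ['wrist','side','scene']]
for d in D:
    P,C=cloud([d]); sat=C.max(1).astype(int)-C.min(1)
    m=(P[:,2]>-.003)&(P[:,2]<.017)&(abs(P[:,0]-.57)<.14)&(abs(P[:,1]+.03)<.16)&(C.min(1)>95)&(sat<60)
    X=P[m,:2];im=np.zeros((400,400),np.uint8);ij=((X-[.37,-.23])*1000).astype(int);im[ij[:,1],ij[:,0]]=1
    n,L,st,_=cv2.connectedComponentsWithStats(cv2.morphologyEx(im,cv2.MORPH_CLOSE,np.ones((5,5))))
    k=1+st[1:,4].argmax();s=L[ij[:,1],ij[:,0]]==k
    print('tray',s.sum(),cv2.minAreaRect((X[s]*1000).astype(np.float32)))
P,C=cloud(D[1:])
m=(P[:,2]>.03)&(P[:,2]<.18)&(P[:,0]>.35)&(P[:,0]<.8)&(abs(P[:,1])<.42)
X=P[m];ij=((X[:,:2]+[0,.6])*1000).astype(int);im=np.zeros((1200,1000),np.uint8);im[ij[:,1],ij[:,0]]=1
n,L=cv2.connectedComponents(cv2.dilate(im,np.ones((7,7))));l=L[ij[:,1],ij[:,0]]
for k in range(1,n):
    s=l==k
    if s.sum()>80: print(s.sum(),X[s].min(0).round(3),X[s].max(0).round(3),C[m][s].mean(0).round())
```

```text
tray 19186 ((570.811767578125, -53.96711730957031), (148.6179962158203, 195.44976806640625), 19.01613426208496)
tray 2712 ((571.716796875, -51.61396789550781), (145.2529296875, 191.03221130371094), 18.71787452697754)
tray 4049 ((570.167724609375, -49.727813720703125), (148.57826232910156, 189.5023193359375), 18.929119110107422)
100 [ 0.465 -0.409  0.03 ] [ 0.5   -0.368  0.041] [179. 179. 195.]
3412 [ 0.711 -0.159  0.03 ] [ 0.8   -0.06   0.104] [195.  56.  32.]
233 [ 0.548 -0.096  0.03 ] [0.632 0.006 0.038] [202. 160.  94.]
1297 [0.738 0.107 0.03 ] [0.8   0.173 0.08 ] [186. 185. 183.]
952 [0.35  0.223 0.03 ] [0.455 0.347 0.041] [166. 166. 170.]
1244 [0.504 0.389 0.03 ] [0.572 0.42  0.166] [115.  91.  72.]
```

```bash
cat >> h.py <<'E'
from scipy.spatial.transform import Rotation as Ro
TR=np.array([.571,-.052,.3302])
def comp(a,b):
    c,s=np.cos(a[2]),np.sin(a[2]);return np.array([a[0]+c*b[0]-s*b[1],a[1]+s*b[0]+c*b[1],a[2]+b[2]])
GR={'long':(-.012,-.027,0),'short':(-.010,-.023,0)}
def grip(bar,kind,flip): g=comp(bar,GR[kind]); g[2]+=np.pi*flip; return g
def delta(x,y,z,psi,cur=None):
    "z: height of grasp point; returns dx,dy,dz,wx,wy,wz in move units"
    if cur is None:
        s=manip.get_state();cur=(s['ee_pos'],Ro.from_euler('xyz',s['orientation']))
    p,R=cur;Rt=Ro.from_euler('xyz',[np.pi,0,psi])
    d=R.inv().apply(np.array([x,y,z+manip.pinch_z])-p)/.25;w=(R.inv()*Rt).as_rotvec()/np.pi
    print('d',d.round(3),'w',w.round(3),'rows',round(max(np.linalg.norm(d)*4,np.linalg.norm(w)*180/10.7),1))
    return np.array([x,y,z+manip.pinch_z]),Rt
E
python3 - <<'E'
from h import *
b=np.array([.5712,-.0500,2.4257]);g=grip(b,'long',0);print(g)
c=delta(g[0],g[1],.09,g[2]);delta(g[0],g[1],.027,g[2],c)
t=comp(TR,[0,-.038,np.pi]);h=grip(t,'long',0);print(t,h)
E
```

```text
[ 0.59797395 -0.03750379  2.4257    ]
d [-0.15   0.093  0.638] w [-0.    -0.    -0.272] rows 4.6
d [ 0.    -0.     0.252] w [0. 0. 0.] rows 1.0
[ 0.58332082 -0.08794715  3.47179265] [ 0.58591828 -0.05851497  3.47179265]
```

Run:
```python
import cv2
im=cv2.imread('pics/scene0.png');w=cv2.imread('pics/side0.png')
cv2.imwrite('pics/crop.png',cv2.hconcat([cv2.resize(im[140:350,190:450],(400,323)),cv2.resize(w[160:370,220:480],(400,323))]))
```

```text
(no output)
```

View pics/crop.png

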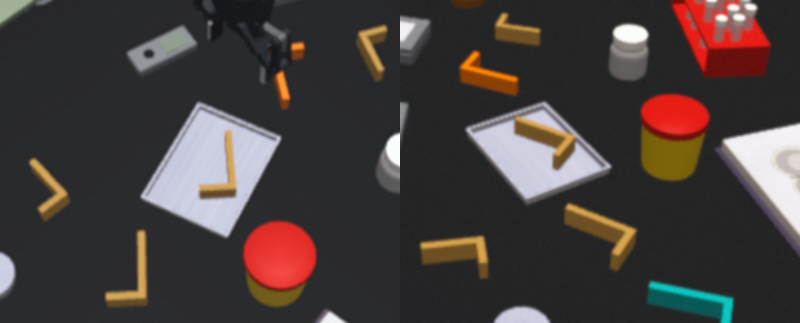

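Candidates in the scene image:
- **Tray bar (333,248):** brass, so this is long_b.
- **(272,318):** brass and long, so long_a.
- **(221,263) and (432,172):** brass and short, so short_a and short_b.
- **(375,190) orange and (250,390) turquoise:** excluded as look-alikes.

The crop confirms this.

```bash
python3 -m crank '[{"dx":-0.15,"dy":0.093,"dz":0.3,"wz":-0.272},{"dx":-0.15,"dy":0.093,"dz":0.638,"wz":-0.272},{"dx":-0.15,"dy":0.093,"dz":0.638,"wz":-0.272},{"dx":-0.15,"dy":0.093,"dz":0.638,"wz":-0.272},{"dx":-0.15,"dy":0.093,"dz":0.638,"wz":-0.272}]' 0.4 60
python3 -m crank '[{"dz":0}]'
python3 - <<'E'
from h import *
b=np.array([.5712,-.0500,2.4257]);g=grip(b,'long',0)
c=delta(g[0],g[1],.027,g[2])
P,C=cloud(['wrist']);m=brass(C)&(abs(P[:,2]-.031)<.006)&(np.hypot(P[:,0]-.575,P[:,1]+.05)<.09)
print(m.sum(),fit(P[m,:2][::max(1,m.sum()//700)],'long',2.42),np.median(P[m,2]))
E
```

```text
d [-0.15   0.093  0.89 ] w [-0.    -0.    -0.272] rows 4.6
1183 (array([ 0.57059706, -0.04810464,  2.43686016]), np.float64(0.43137743120657923)) 0.030756164360474136schema error: expected keys dx, dy, dz, wx, wy, wz
schema error: expected keys dx, dy, dz, wx, wy, wz
```

```bash
python3 -m crank '[{"dx":-0.15,"dy":0.093,"dz":0.2,"wx":0,"wy":0,"wz":-0.272},{"dx":-0.15,"dy":0.093,"dz":0.4,"wx":0,"wy":0,"wz":-0.272},{"dx":-0.15,"dy":0.093,"dz":0.638,"wx":0,"wy":0,"wz":-0.272},{"dx":-0.15,"dy":0.093,"dz":0.638,"wx":0,"wy":0,"wz":-0.272},{"dx":-0.15,"dy":0.093,"dz":0.638,"wx":0,"wy":0,"wz":-0.272}]' 0.4 60
python3 -m crank '[{"dx":0,"dy":0,"dz":0,"wx":0,"wy":0,"wz":0}]'
python3 - <<'E'
from h import *
b=np.array([.5710,-.0490,2.430]);g=grip(b,'long',0)
c=delta(g[0],g[1],.027,g[2])
P,C=cloud(['wrist']);m=brass(C)&(abs(P[:,2]-.031)<.006)&(np.hypot(P[:,0]-.575,P[:,1]+.05)<.09)
print(m.sum(),fit(P[m,:2][::max(1,m.sum()//700)],'long',2.42),np.median(P[m,2]))
E
```

```text
t: 0.82
ee_pos: [0.5981, -0.0376, 0.2443]
orientation: [-3.141, -0.001, 2.43]
force: [-0.6, -0.4, -0.2]
finger_gap: 0.0339
finger_force: 0.0
t: 0.95
ee_pos: [0.5982, -0.0377, 0.245]
orientation: [-3.141, -0.0, 2.424]
force: [0.5, -0.0, 0.7]
finger_gap: 0.0341
finger_force: 0.0
d [0.005 0.003 0.253] w [-0.    -0.    -0.002] rows 1.0
3314 (array([ 0.57182486, -0.04679492,  2.56884542]), np.float64(8.967182136706601)) 0.03079062078039564
```

```bash
python3 -m crank '[{"dx":0.004,"dy":0.002,"dz":0.15,"wx":0,"wy":0,"wz":0},{"dx":0.004,"dy":0.002,"dz":0.253,"wx":0,"wy":0,"wz":0},{"dx":0.004,"dy":0.002,"dz":0.253,"wx":0,"wy":0,"wz":0}]'
python3 -m crank '[{"dx":0,"dy":0,"dz":0,"wx":0,"wy":0,"wz":0},{"dx":0,"dy":0,"dz":0,"wx":0,"wy":0,"wz":0},{"dx":0,"dy":0,"dz":0,"wx":0,"wy":0,"wz":0}]' 0 60
python3 -m crank '[{"dx":0,"dy":0,"dz":-0.1,"wx":0,"wy":0,"wz":0},{"dx":0,"dy":0,"dz":-0.16,"wx":0,"wy":0,"wz":0}]'
python3 - <<'E'
from h import *
c=delta(.5859,-.0585,.067,3.472);delta(.5859,-.0585,.0275,3.472,c)
s=manip.get_state();e=s['ee_pos'];b=np.array([.5710,-.0490,2.430])
o=optics.snapshot('scene');P,C=cloud([o,'side']);m=brass(C)&(P[:,2]>.05)&(P[:,2]<.08)&(np.hypot(P[:,0]-.575,P[:,1]+.05)<.12)
print(m.sum(),fit(P[m,:2],'long',2.42),np.percentile(P[m,2],[5,50,95]))
E
```

```text
t: 1.38
ee_pos: [0.5974, -0.0363, 0.1808]
orientation: [-3.14, -0.002, 2.424]
force: [-0.3, 0.1, 0.1]
finger_gap: 0.0342
finger_force: 0.0
t: 1.75
ee_pos: [0.5981, -0.0365, 0.1833]
orientation: [3.141, 0.001, 2.425]
force: [-1.3, 0.2, 7.7]
finger_gap: 0.0087
finger_force: 59.9
t: 2.0
ee_pos: [0.598, -0.0365, 0.2235]
orientation: [3.141, 0.001, 2.425]
force: [0.6, -0.4, -2.9]
finger_gap: 0.0084
finger_force: 59.3
d [-0.021 -0.098  0.007] w [ 0.     0.    -0.333] rows 5.6
d [ 0.    -0.     0.158] w [0. 0. 0.] rows 0.6
678 (array([ 0.57082394, -0.05178806,  2.45197122]), np.float64(1.6825148824971141)) [0.0521701  0.06798871 0.07341802]
```

```bash
python3 -m crank '[{"dx":-0.021,"dy":-0.098,"dz":0,"wx":0,"wy":0,"wz":-0.333},{"dx":-0.021,"dy":-0.098,"dz":0,"wx":0,"wy":0,"wz":-0.333},{"dx":-0.021,"dy":-0.098,"dz":0,"wx":0,"wy":0,"wz":-0.333},{"dx":-0.021,"dy":-0.098,"dz":0,"wx":0,"wy":0,"wz":-0.333},{"dx":-0.021,"dy":-0.098,"dz":0,"wx":0,"wy":0,"wz":-0.333}]'
python3 - <<'E'
from h import *
c=delta(.5859,-.0585,.067,3.472);delta(.5859,-.0585,.0275,3.472,c)
E
```

```text
t: 2.72
ee_pos: [0.5855, -0.0584, 0.2213]
orientation: [3.141, -0.001, -2.914]
force: [-0.6, 0.5, -3.7]
finger_gap: 0.0087
finger_force: 59.3
d [-0.001 -0.001 -0.001] w [ 0.    -0.    -0.033] rows 0.6
d [ 0.    -0.     0.158] w [0. 0. 0.] rows 0.6
```

```bash
python3 -m crank '[{"dx":0,"dy":0,"dz":0,"wx":0,"wy":0,"wz":-0.033},{"dx":0,"dy":0,"dz":0.1,"wx":0,"wy":0,"wz":-0.033},{"dx":0,"dy":0,"dz":0.152,"wx":0,"wy":0,"wz":-0.033},{"dx":0,"dy":0,"dz":0.158,"wx":0,"wy":0,"wz":-0.033}]'
python3 -m crank '[{"dx":0,"dy":0,"dz":0,"wx":0,"wy":0,"wz":0},{"dx":0,"dy":0,"dz":0,"wx":0,"wy":0,"wz":0}]' 0.25
python3 -m crank '[{"dx":0,"dy":0,"dz":-0.2,"wx":0,"wy":0,"wz":0},{"dx":0,"dy":0,"dz":-0.45,"wx":0,"wy":0,"wz":0}]'
python3 - <<'E'
from h import *
P,C=cloud(['scene','side']);m=brass(C)&(P[:,2]>.022)&(P[:,2]<.037)&(np.hypot(P[:,0]-.583,P[:,1]+.07)<.09)
print(m.sum(),fit(P[m,:2],'long',3.47),np.percentile(P[m,2],[5,50,95]))
for f in(np.array([.6025,-.2538,2.428]),):
    g=grip(f,'long',0);c=delta(g[0],g[1],.12,g[2]);delta(g[0],g[1],.024,g[2],c)
E
```

```text
t: 3.22
ee_pos: [0.5855, -0.0582, 0.182]
orientation: [3.141, -0.001, -2.817]
force: [-7.8, 0.5, 21.2]
finger_gap: 0.009
finger_force: 65.5
t: 3.48
ee_pos: [0.5858, -0.0583, 0.1825]
orientation: [-3.142, 0.0, -2.817]
force: [-0.8, -0.2, -0.1]
finger_gap: 0.0211
finger_force: 0.0
t: 3.72
ee_pos: [0.5854, -0.0583, 0.2957]
orientation: [3.141, -0.002, -2.816]
force: [0.9, 0.5, 0.6]
finger_gap: 0.0216
finger_force: 0.0
600 (array([ 0.58142087, -0.09019319,  3.4707451 ]), np.float64(1.2659890663004996)) [0.02301016 0.02895759 0.03302984]
d [ 0.072 -0.748  0.105] w [0.001 0.003 0.33 ] rows 5.6
d [ 0.    -0.     0.384] w [0. 0. 0.] rows 1.5
```

```bash
python3 -m crank '[{"dx":0.072,"dy":-0.748,"dz":0.1,"wx":0,"wy":0,"wz":0.33},{"dx":0.072,"dy":-0.748,"dz":0.1,"wx":0,"wy":0,"wz":0.33},{"dx":0.072,"dy":-0.748,"dz":0.1,"wx":0,"wy":0,"wz":0.33},{"dx":0.072,"dy":-0.748,"dz":0.1,"wx":0,"wy":0,"wz":0.33},{"dx":0.072,"dy":-0.748,"dz":0.1,"wx":0,"wy":0,"wz":0.33}]' 0.4
python3 -m crank '[{"dx":0,"dy":0,"dz":0,"wx":0,"wy":0,"wz":0.02}]'
python3 - <<'E'
from h import *
g=grip(np.array([.6025,-.2538,2.428]),'long',0);c=delta(g[0],g[1],.024,g[2])
o=optics.snapshot('wrist');cv2.imwrite('pics/w1.png',o['color'][:,:,::-1])
P,C=cloud([o]);m=brass(C)&(abs(P[:,2]-.028)<.006)&(np.hypot(P[:,0]-.61,P[:,1]+.25)<.1)
print(m.sum(),fit(P[m,:2][::max(1,m.sum()//700)],'long',2.42))
E
```

```text
t: 4.45
ee_pos: [0.6282, -0.242, 0.2695]
orientation: [3.141, -0.0, 2.522]
force: [-0.1, 1.2, 0.2]
finger_gap: 0.0344
finger_force: 0.0
t: 4.58
ee_pos: [0.6284, -0.2413, 0.2699]
orientation: [-3.142, 0.0, 2.462]
force: [0.7, 0.5, 0.0]
finger_gap: 0.0342
finger_force: 0.0
d [-0.003  0.002  0.365] w [-0.     0.     0.011] rows 1.5
2998 (array([ 0.59942039, -0.25192006,  2.41508322]), np.float64(2.0114208528761544))
```

View pics/w1.png

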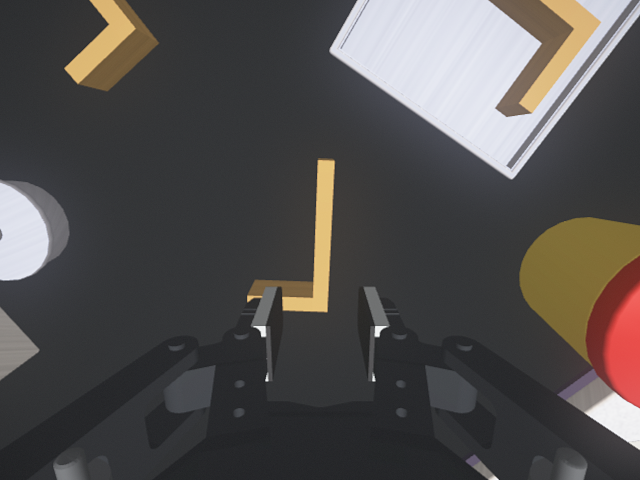

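```bash
python3 -m crank '[{"dx":-0.003,"dy":0.002,"dz":0.2,"wx":0,"wy":0,"wz":0.011},{"dx":-0.003,"dy":0.002,"dz":0.365,"wx":0,"wy":0,"wz":0.011},{"dx":-0.003,"dy":0.002,"dz":0.365,"wx":0,"wy":0,"wz":0.011}]'
python3 -m crank '[{"dx":0,"dy":0,"dz":0,"wx":0,"wy":0,"wz":0},{"dx":0,"dy":0,"dz":0,"wx":0,"wy":0,"wz":0},{"dx":0,"dy":0,"dz":0,"wx":0,"wy":0,"wz":0}]' 0 60
python3 -m crank '[{"dx":0,"dy":0,"dz":-0.2,"wx":0,"wy":0,"wz":0},{"dx":0,"dy":0,"dz":-0.32,"wx":0,"wy":0,"wz":0}]'
python3 - <<'E'
from h import *
h=grip(comp(TR,[0,-.041,0]),'long',0);print(h)
c=delta(h[0],h[1],.104,h[2])
E
```

```text
t: 5.0
ee_pos: [0.6288, -0.2412, 0.1764]
orientation: [-3.141, -0.003, 2.433]
force: [0.3, -0.3, -0.3]
finger_gap: 0.0343
finger_force: 0.0
t: 5.38
ee_pos: [0.6294, -0.2416, 0.1798]
orientation: [3.141, 0.001, 2.432]
force: [-1.9, 0.7, 7.1]
finger_gap: 0.0088
finger_force: 60.0
t: 5.62
ee_pos: [0.6293, -0.2414, 0.261]
orientation: [3.141, 0.001, 2.432]
force: [-0.1, 0.0, -3.3]
finger_gap: 0.0088
finger_force: 59.7
[ 0.58169606 -0.12021726  0.3302    ]
d [0.46  0.244 0.009] w [0.001 0.    0.669] rows 11.3
```

```bash
python3 -m crank '[{"dx":0.2,"dy":0.1,"dz":0,"wx":0,"wy":0,"wz":0.669},{"dx":0.3,"dy":0.16,"dz":0,"wx":0,"wy":0,"wz":0.669},{"dx":0.46,"dy":0.244,"dz":0,"wx":0,"wy":0,"wz":0.669},{"dx":0.46,"dy":0.244,"dz":0,"wx":0,"wy":0,"wz":0.669},{"dx":0.46,"dy":0.244,"dz":0,"wx":0,"wy":0,"wz":0.669}]'
python3 -m crank '[{"dx":0,"dy":0,"dz":0,"wx":0,"wy":0,"wz":0.4},{"dx":0,"dy":0,"dz":0,"wx":0,"wy":0,"wz":0.4},{"dx":0,"dy":0,"dz":0,"wx":0,"wy":0,"wz":0.4},{"dx":0,"dy":0,"dz":0,"wx":0,"wy":0,"wz":0.4},{"dx":0,"dy":0,"dz":0,"wx":0,"wy":0,"wz":0.4}]'
python3 - <<'E'
from h import *
h=grip(comp(TR,[0,-.041,0]),'long',0)
c=delta(h[0],h[1],.104,h[2])
E
```

```text
t: 6.25
ee_pos: [0.5817, -0.1197, 0.2592]
orientation: [3.141, -0.0, 1.489]
force: [-0.6, -0.5, -3.3]
finger_gap: 0.0088
finger_force: 59.5
t: 6.88
ee_pos: [0.5817, -0.1201, 0.259]
orientation: [-3.141, -0.0, 0.551]
force: [0.6, 0.5, -3.4]
finger_gap: 0.0089
finger_force: 59.5
d [-0.     0.     0.001] w [-0.   -0.    0.07] rows 1.2
```

Finish the turn, then look from the scene and side cameras to compare the held bar with long_b before lowering.

```bash
python3 -m crank '[{"dx":0,"dy":0,"dz":0.1,"wx":0,"wy":0,"wz":0.07},{"dx":0,"dy":0,"dz":0.14,"wx":0,"wy":0,"wz":0.07},{"dx":0,"dy":0,"dz":0.14,"wx":0,"wy":0,"wz":0.07}]'
python3 - <<'E'
from h import *
h=grip(comp(TR,[0,-.041,0]),'long',0)
c=delta(h[0],h[1],.028,h[2])
P,C=cloud(['scene','side']);b=brass(C)&(np.hypot(P[:,0]-.58,P[:,1]+.09)<.11)
for lo,hi,y in((.057,.075,.33),(.024,.037,3.47)):
    m=b&(P[:,2]>lo)&(P[:,2]<hi)
    if lo<.04: m&=comp_m if False else True
    q,c=fit(P[m,:2],'long',y);print(m.sum(),q,c)
    i=q-TR;cc,ss=np.cos(-TR[2]),np.sin(-TR[2]);print('tray',cc*i[0]-ss*i[1],ss*i[0]+cc*i[1],i[2])
E
```

```text
t: 7.25
ee_pos: [0.5817, -0.1201, 0.2235]
orientation: [-3.141, 0.001, 0.34]
force: [0.1, 0.8, -2.8]
finger_gap: 0.0087
finger_force: 59.5
d [0.    0.001 0.163] w [-0.     0.     0.003] rows 0.7
487 [ 0.58278458 -0.0925105   0.33804473] 3.826215598775281
tray -0.0019868604232036943 -0.04214296849628481 0.007844725974928246
261 [ 0.58350169 -0.08899447  3.48464109] 6.808317527833778
tray -0.0001684797187109354 -0.039049391514602766 3.1544410928285522
```

```bash
python3 -m crank '[{"dx":0,"dy":0,"dz":0.1,"wx":0,"wy":0,"wz":0.003},{"dx":0,"dy":0,"dz":0.15,"wx":0,"wy":0,"wz":0.003},{"dx":0,"dy":0,"dz":0.16,"wx":0,"wy":0,"wz":0.003},{"dx":0,"dy":0,"dz":0.16,"wx":0,"wy":0,"wz":0.003}]'
python3 -m crank '[{"dx":0,"dy":0,"dz":0,"wx":0,"wy":0,"wz":0},{"dx":0,"dy":0,"dz":0,"wx":0,"wy":0,"wz":0}]' 0.25
python3 -m crank '[{"dx":0,"dy":0,"dz":-0.2,"wx":0,"wy":0,"wz":0},{"dx":-0.2,"dy":-0.1,"dz":-0.4,"wx":0,"wy":0,"wz":0},{"dx":-0.4,"dy":-0.1,"dz":-0.6,"wx":0,"wy":0,"wz":0},{"dx":-0.4,"dy":-0.1,"dz":-0.6,"wx":0,"wy":0,"wz":0}]'
python3 - <<'E'
from h import *
o=optics.snapshot('wrist');cv2.imwrite('pics/w2.png',o['color'][:,:,::-1])
E
```

```text
t: 7.85
ee_pos: [0.5819, -0.1203, 0.1842]
orientation: [3.141, -0.0, 0.328]
force: [0.2, 0.3, -3.7]
finger_gap: 0.0091
finger_force: 59.4
t: 8.1
ee_pos: [0.5819, -0.1202, 0.1843]
orientation: [3.141, -0.001, 0.327]
force: [-0.0, -0.4, 0.9]
finger_gap: 0.0212
finger_force: 0.0
t: 8.6
ee_pos: [0.4775, -0.1294, 0.3363]
orientation: [3.14, -0.002, 0.326]
force: [0.9, -0.4, -0.7]
finger_gap: 0.0209
finger_force: 0.0
```

View pics/w2.png

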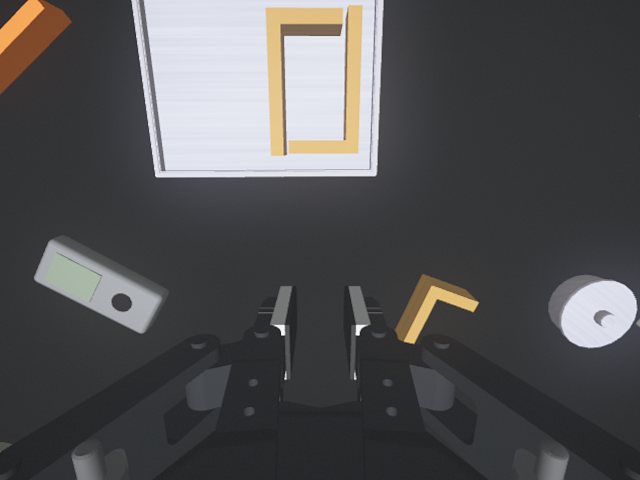

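The picture shows the long mould nearly closed: corners (265,10) to (360,153), gaps about 2 mm, ends flush to about 1 mm. Next I squeeze it shut from outside with the tips above the rim.

Run:
```python
from h import *
h=comp(TR,[0,-.0395,0]);print(h)
c=delta(h[0],h[1],.07,h[2]);delta(h[0],h[1],.025,h[2],c)
```

```text
[ 0.58380717 -0.08936611  0.3302    ]
d [ 0.454 -0.017  0.449] w [ 0.    -0.001 -0.001] rows 2.6
d [ 0.   -0.    0.18] w [0. 0. 0.] rows 0.7
```

```bash
python3 -m crank '[{"dx":0.2,"dy":-0.01,"dz":0.1,"wx":0,"wy":0,"wz":-0.001},{"dx":0.4,"dy":-0.017,"dz":0.25,"wx":0,"wy":0,"wz":-0.001},{"dx":0.454,"dy":-0.017,"dz":0.4,"wx":0,"wy":0,"wz":-0.001},{"dx":0.454,"dy":-0.017,"dz":0.5,"wx":0,"wy":0,"wz":-0.001},{"dx":0.454,"dy":-0.017,"dz":0.629,"wx":0,"wy":0,"wz":-0.001}]' 1
python3 -m crank '[{"dx":0,"dy":0,"dz":0,"wx":0,"wy":0,"wz":0}]'
python3 -m crank '[{"dx":0,"dy":0,"dz":0,"wx":0,"wy":0,"wz":0},{"dx":0,"dy":0,"dz":0,"wx":0,"wy":0,"wz":0},{"dx":0,"dy":0,"dz":0,"wx":0,"wy":0,"wz":0}]' 0.5 50
python3 -m crank '[{"dx":0,"dy":0,"dz":0,"wx":0,"wy":0,"wz":0},{"dx":0,"dy":0,"dz":0,"wx":0,"wy":0,"wz":0},{"dx":0,"dy":0,"dz":-0.2,"wx":0,"wy":0,"wz":0}]' 1
```

```text
t: 9.28
ee_pos: [0.5857, -0.0876, 0.1744]
orientation: [-3.141, 0.0, 0.331]
force: [0.7, 0.3, -0.2]
finger_gap: 0.0855
finger_force: 0.0
t: 9.4
ee_pos: [0.5854, -0.0877, 0.1739]
orientation: [-3.141, 0.002, 0.331]
force: [0.0, 0.4, 0.3]
finger_gap: 0.0852
finger_force: 0.0
t: 9.78
ee_pos: [0.5853, -0.088, 0.1764]
orientation: [-3.142, -0.0, 0.331]
force: [1.8, -0.4, -4.3]
finger_gap: 0.0632
finger_force: 56.8
t: 10.15
ee_pos: [0.5844, -0.0881, 0.2247]
orientation: [-3.139, 0.004, 0.33]
force: [0.8, 0.0, 1.6]
finger_gap: 0.0855
finger_force: 0.0
```

Run:
```python
from h import *
g=grip(np.array([.4227,-.2648,3.11]),'short',-1);print(g)
c=delta(g[0],g[1],.115,g[2])
```

```text
[ 0.43342152 -0.24212735 -0.03159265]
d [-0.772  0.387 -0.177] w [-0.     0.002  0.115] rows 3.5
```

```bash
python3 -m crank '[{"dx":-0.1,"dy":0.05,"dz":-0.177,"wx":0,"wy":0.002,"wz":0.115},{"dx":-0.772,"dy":0.387,"dz":-0.177,"wx":0,"wy":0.002,"wz":0.115},{"dx":-0.772,"dy":0.387,"dz":-0.177,"wx":0,"wy":0.002,"wz":0.115},{"dx":-0.772,"dy":0.387,"dz":-0.177,"wx":0,"wy":0.002,"wz":0.115},{"dx":-0.772,"dy":0.387,"dz":-0.177,"wx":0,"wy":0.002,"wz":0.115}]' 0.4
python3 -m crank '[{"dx":0,"dy":0,"dz":0,"wx":0,"wy":0,"wz":0}]'
python3 - <<'E'
from h import *
o=optics.snapshot('wrist');cv2.imwrite('pics/w3.png',o['color'][:,:,::-1])
g=grip(np.array([.4227,-.2648,3.11]),'short',-1)
c=delta(g[0],g[1],.0243,g[2])
P,C=cloud([o]);m=brass(C)&(abs(P[:,2]-.028)<.006)&(np.hypot(P[:,0]-.4227,P[:,1]+.265)<.075)
print(m.sum(),fit(P[m,:2][::max(1,m.sum()//700)],'short',3.11))
E
```

```text
t: 10.78
ee_pos: [0.4312, -0.2457, 0.2712]
orientation: [3.141, -0.005, -0.038]
force: [0.8, 1.7, 0.3]
finger_gap: 0.0342
finger_force: 0.0
t: 10.9
ee_pos: [0.4343, -0.2421, 0.2708]
orientation: [-3.14, -0.007, -0.031]
force: [0.1, 0.2, -0.4]
finger_gap: 0.0342
finger_force: 0.0
d [-0.007  0.003  0.367] w [-0.    -0.002  0.001] rows 1.5
2733 (array([ 0.42288781, -0.26398163,  3.10969476]), np.float64(0.5803113346341974))
```

View pics/w3.png

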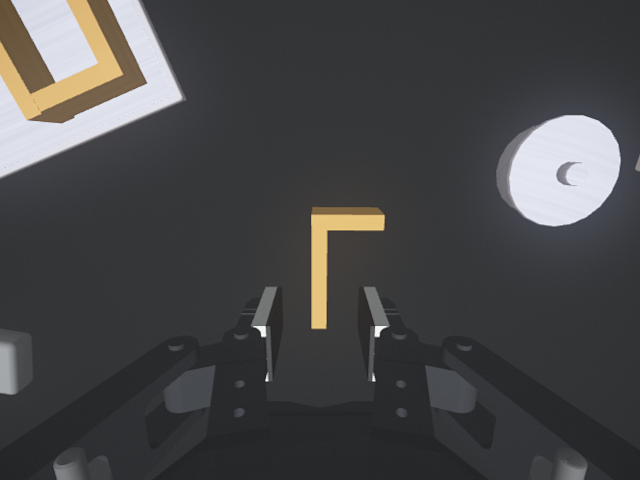

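```bash
python3 -m crank '[{"dx":-0.007,"dy":0.002,"dz":0.2,"wx":0,"wy":-0.002,"wz":0},{"dx":-0.007,"dy":0.002,"dz":0.367,"wx":0,"wy":-0.002,"wz":0},{"dx":-0.007,"dy":0.002,"dz":0.367,"wx":0,"wy":-0.002,"wz":0}]'
python3 -m crank '[{"dx":0,"dy":0,"dz":0,"wx":0,"wy":0,"wz":0},{"dx":0,"dy":0,"dz":0,"wx":0,"wy":0,"wz":0},{"dx":0,"dy":0,"dz":0,"wx":0,"wy":0,"wz":0}]' 0 60
python3 -m crank '[{"dx":0,"dy":0,"dz":-0.2,"wx":0,"wy":0,"wz":0},{"dx":0,"dy":0,"dz":-0.32,"wx":0,"wy":0,"wz":0}]'
python3 - <<'E'
from h import *
h=grip(comp(TR,[0,.043,np.pi]),'short',-1);print(h)
c=delta(h[0],h[1],.104,h[2]);delta(h[0],h[1],.028,h[2],c)
E
```

```text
t: 11.32
ee_pos: [0.4329, -0.2416, 0.1772]
orientation: [-3.138, 0.003, -0.03]
force: [-1.0, -0.0, 0.9]
finger_gap: 0.0344
finger_force: 0.0
t: 11.7
ee_pos: [0.4333, -0.2425, 0.1806]
orientation: [-3.141, -0.002, -0.03]
force: [-1.4, 2.2, 10.6]
finger_gap: 0.0086
finger_force: 60.4
t: 11.95
ee_pos: [0.4329, -0.2426, 0.2618]
orientation: [-3.141, -0.002, -0.031]
force: [-0.6, -0.1, -2.8]
finger_gap: 0.0087
finger_force: 59.7
[0.55906045 0.01367684 0.3302    ]
d [ 0.473 -1.04   0.013] w [ 0.    -0.001 -0.115] rows 4.6
d [ 0.    -0.     0.304] w [0. 0. 0.] rows 1.2
```

```bash
python3 -m crank '[{"dx":0.473,"dy":-1.0,"dz":0,"wx":0,"wy":0,"wz":-0.115},{"dx":0.473,"dy":-1.0,"dz":0,"wx":0,"wy":0,"wz":-0.115},{"dx":0.473,"dy":-1.0,"dz":0,"wx":0,"wy":0,"wz":-0.115},{"dx":0.473,"dy":-1.0,"dz":0,"wx":0,"wy":0,"wz":-0.115},{"dx":0.473,"dy":-1.0,"dz":0,"wx":0,"wy":0,"wz":-0.115}]'
python3 -m crank '[{"dx":0,"dy":0,"dz":0,"wx":0,"wy":0,"wz":0}]'
python3 - <<'E'
from h import *
h=grip(comp(TR,[0,.043,np.pi]),'short',-1)
delta(h[0],h[1],.0283,h[2])
E
```

```text
t: 12.58
ee_pos: [0.5596, 0.0075, 0.2603]
orientation: [-3.14, -0.002, 0.335]
force: [-1.1, -1.5, -2.9]
finger_gap: 0.0084
finger_force: 59.6
t: 12.7
ee_pos: [0.5591, 0.0059, 0.2601]
orientation: [-3.14, -0.002, 0.334]
force: [-1.1, -1.2, -3.1]
finger_gap: 0.0089
finger_force: 59.6
d [ 0.01  -0.029  0.308] w [-0.    -0.001  0.001] rows 1.2
```

```bash
python3 -m crank '[{"dx":0.01,"dy":-0.029,"dz":0.1,"wx":0,"wy":0,"wz":0},{"dx":0.01,"dy":-0.029,"dz":0.22,"wx":0,"wy":0,"wz":0},{"dx":0.01,"dy":-0.029,"dz":0.29,"wx":0,"wy":0,"wz":0},{"dx":0.01,"dy":-0.029,"dz":0.308,"wx":0,"wy":0,"wz":0}]'
python3 -m crank '[{"dx":0,"dy":0,"dz":0,"wx":0,"wy":0,"wz":0},{"dx":0,"dy":0,"dz":0,"wx":0,"wy":0,"wz":0}]' 0.25
python3 -m crank '[{"dx":0,"dy":0,"dz":-0.2,"wx":0,"wy":0,"wz":0},{"dx":0,"dy":0,"dz":-0.4,"wx":0,"wy":0,"wz":0}]'
python3 - <<'E'
from h import *
g=grip(np.array([.6155,.2915,-.442]),'short',0);print(g)
c=delta(g[0],g[1],.115,g[2])
E
```

```text
t: 13.2
ee_pos: [0.5583, 0.0105, 0.1834]
orientation: [-3.14, 0.001, 0.329]
force: [-24.5, 2.1, 82.7]
finger_gap: 0.0088
finger_force: 72.1
t: 13.45
ee_pos: [0.5589, 0.0108, 0.1831]
orientation: [-3.141, -0.001, 0.33]
force: [0.2, 0.1, -0.0]
finger_gap: 0.0215
finger_force: 0.0
t: 13.7
ee_pos: [0.5586, 0.0108, 0.2839]
orientation: [-3.141, 0.0, 0.33]
force: [0.1, 0.1, 1.2]
finger_gap: 0.0214
finger_force: 0.0
[ 0.59662281  0.27498783 -0.442     ]
d [ 0.486 -0.951  0.058] w [-0.     0.     0.246] rows 4.3
```

```bash
python3 -m crank '[{"dx":0.486,"dy":-0.951,"dz":0.03,"wx":0,"wy":0,"wz":0.246},{"dx":0.486,"dy":-0.951,"dz":0.03,"wx":0,"wy":0,"wz":0.246},{"dx":0.486,"dy":-0.951,"dz":0.03,"wx":0,"wy":0,"wz":0.246},{"dx":0.486,"dy":-0.951,"dz":0.03,"wx":0,"wy":0,"wz":0.246},{"dx":0.486,"dy":-0.951,"dz":0.03,"wx":0,"wy":0,"wz":0.246}]' 0.4
python3 -m crank '[{"dx":0,"dy":0,"dz":0,"wx":0,"wy":0,"wz":0}]'
python3 - <<'E'
from h import *
o=optics.snapshot('wrist');cv2.imwrite('pics/w4.png',o['color'][:,:,::-1])
P,C=cloud([o]);m=brass(C)&(abs(P[:,2]-.028)<.006)&(np.hypot(P[:,0]-.6155,P[:,1]-.2915)<.075)
q,c=fit(P[m,:2][::max(1,m.sum()//700)],'short',-.44);print(m.sum(),q,c)
g=grip(np.array([.6155,.2915,-.442]),'short',0);delta(g[0],g[1],.0243,g[2])
P,C=cloud(['scene','side'])
q0=comp(TR,[0,.043,np.pi]);m=brass(C)&(abs(P[:,2]-.031)<.006)&(np.hypot(P[:,0]-q0[0],P[:,1]-q0[1])<.055)
print(m.sum(),np.percentile(P[m,2],[5,50,95]),q0,fit(P[m,:2],'short',3.47))
E
```

```text
t: 14.32
ee_pos: [0.5957, 0.2796, 0.2747]
orientation: [-3.14, 0.001, -0.441]
force: [-0.3, -1.5, 0.0]
finger_gap: 0.0341
finger_force: 0.0
t: 14.45
ee_pos: [0.5962, 0.2766, 0.275]
orientation: [-3.141, 0.001, -0.44]
force: [0.9, -0.3, 0.4]
finger_gap: 0.0341
finger_force: 0.0
168 [ 0.62007542  0.29592777 -0.51492387] 124.14131333249215
d [0.001 0.    0.385] w [-0.  0.  0.] rows 1.5
429 [0.02571353 0.02950238 0.03332475] [ 0.55705801 -0.01132297  3.47179265] (array([ 0.55121488, -0.02090352,  3.18914367]), np.float64(50.515093981032344))
```

View pics/w4.png

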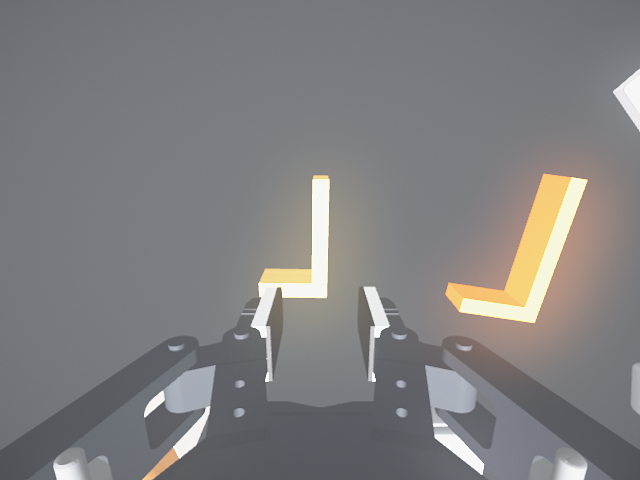

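Run:
```python
from h import *
P,C=cloud(['wrist']);m=(abs(P[:,2]-.028)<.005)&(np.hypot(P[:,0]-.6155,P[:,1]-.2915)<.07)
q,c=fit(P[m,:2][::max(1,m.sum()//700)],'short',-.44);print(m.sum(),q,c)
P,C=cloud(['scene','side'])
q0=comp(TR,[0,.043,np.pi]);b=(P[:,:2]-TR[:2])@np.array([[np.cos(TR[2]),-np.sin(TR[2])],[np.sin(TR[2]),np.cos(TR[2])]])
m=brass(C)&(abs(P[:,2]-.031)<.006)&(abs(b[:,0])<.06)&(b[:,1]>.006)&(b[:,1]<.085)
q,c=fit(b[m],'short',3.14);print(m.sum(),np.percentile(P[m,2],[5,50,95]),q,c)
m=brass(C)&(abs(P[:,2]-.031)<.006)&(abs(b[:,0])<.06)&(b[:,1]<.006)&(b[:,1]>-.085)
print('long extents',np.percentile(b[m],[1,99],axis=0))
```

```text
2418 [ 0.61485026  0.29243668 -0.46280159] 1.0702092871312923
384 [0.02573718 0.02960471 0.03299889] [-2.68392144e-03  3.85293913e-02  3.15539049e+00] 1.38578990173102
long extents [[-0.0518948  -0.07316076]
 [ 0.0492357  -0.00697972]]
```

```bash
python3 -m crank '[{"dx":0,"dy":0,"dz":0.2,"wx":0,"wy":0,"wz":0.003},{"dx":0,"dy":0,"dz":0.385,"wx":0,"wy":0,"wz":0.003},{"dx":0,"dy":0,"dz":0.385,"wx":0,"wy":0,"wz":0.003}]'
python3 -m crank '[{"dx":0,"dy":0,"dz":0,"wx":0,"wy":0,"wz":0},{"dx":0,"dy":0,"dz":0,"wx":0,"wy":0,"wz":0},{"dx":0,"dy":0,"dz":0,"wx":0,"wy":0,"wz":0}]' 0 60
python3 -m crank '[{"dx":0,"dy":0,"dz":-0.2,"wx":0,"wy":0,"wz":0},{"dx":0,"dy":0,"dz":-0.32,"wx":0,"wy":0,"wz":0}]'
python3 - <<'E'
from h import *
h=grip(comp(TR,[-.001,.037,0]),'short',0);print(h)
c=delta(h[0],h[1],.104,h[2])
E
```

```text
t: 15.12
ee_pos: [0.5963, 0.2748, 0.1767]
orientation: [3.14, 0.002, -0.453]
force: [-0.2, -0.8, 1.3]
finger_gap: 0.0343
finger_force: 0.0
t: 15.5
ee_pos: [0.5967, 0.2754, 0.1798]
orientation: [-3.14, -0.0, -0.452]
force: [-1.4, -1.8, 7.3]
finger_gap: 0.0087
finger_force: 59.9
t: 15.75
ee_pos: [0.5966, 0.2753, 0.261]
orientation: [-3.14, -0.0, -0.452]
force: [0.1, 1.0, -2.8]
finger_gap: 0.0091
finger_force: 59.5
[ 0.556055   -0.04232287  0.3302    ]
d [0.409 1.214 0.007] w [-0.001 -0.    -0.249] rows 5.1
```

```bash
python3 -m crank '[{"dx":0.34,"dy":1.0,"dz":0,"wx":0,"wy":0,"wz":-0.249},{"dx":0.34,"dy":1.0,"dz":0,"wx":0,"wy":0,"wz":-0.249},{"dx":0.34,"dy":1.0,"dz":0,"wx":0,"wy":0,"wz":-0.249},{"dx":0.34,"dy":1.0,"dz":0,"wx":0,"wy":0,"wz":-0.249},{"dx":0.34,"dy":1.0,"dz":0,"wx":0,"wy":0,"wz":-0.249}]'
python3 -m crank '[{"dx":0,"dy":0,"dz":0,"wx":0,"wy":0,"wz":0}]'
python3 - <<'E'
from h import *
h=grip(comp(TR,[-.001,.037,0]),'short',0)
c=delta(h[0],h[1],.06,h[2])
E
```

```text
t: 16.38
ee_pos: [0.5633, 0.0093, 0.2593]
orientation: [3.141, -0.0, 0.33]
force: [-0.0, 0.7, -2.4]
finger_gap: 0.0088
finger_force: 59.5
t: 16.5
ee_pos: [0.5637, 0.0118, 0.259]
orientation: [-3.141, -0.001, 0.328]
force: [-0.7, 1.8, -2.7]
finger_gap: 0.0085
finger_force: 59.5
d [-0.099  0.195  0.177] w [-0.    -0.    -0.001] rows 1.1
```

```bash
python3 -m crank '[{"dx":-0.099,"dy":0.195,"dz":0,"wx":0,"wy":0,"wz":0},{"dx":-0.099,"dy":0.195,"dz":0.1,"wx":0,"wy":0,"wz":0},{"dx":-0.099,"dy":0.195,"dz":0.14,"wx":0,"wy":0,"wz":0},{"dx":-0.099,"dy":0.195,"dz":0.14,"wx":0,"wy":0,"wz":0}]'
python3 - <<'E'
from h import *
h=grip(comp(TR,[-.001,.037,0]),'short',0)
c=delta(h[0],h[1],.0285,h[2])
P,C=cloud(['scene','side'])
b=(P[:,:2]-TR[:2])@np.array([[np.cos(TR[2]),-np.sin(TR[2])],[np.sin(TR[2]),np.cos(TR[2])]])
B=brass(C)&(abs(b[:,0])<.06)&(b[:,1]<.09)
for lo,hi,y0,a in((.062,.08,-.02,0),(.025,.036,.02,3.14)):
    m=B&(P[:,2]>lo)&(P[:,2]<hi)&(b[:,1]>y0);print(m.sum(),fit(b[m],'short',a))
E
```

```text
t: 17.0
ee_pos: [0.5563, -0.0394, 0.2231]
orientation: [-3.14, 0.001, 0.332]
force: [-0.1, -0.7, -2.4]
finger_gap: 0.0087
finger_force: 59.5
d [-0.005  0.011  0.16 ] w [-0.001  0.     0.   ] rows 0.6
289 (array([-0.00371034,  0.03778769,  0.00708701]), np.float64(6.5995219503237985))
178 (array([-1.39790781e-03,  3.93415809e-02,  3.15057769e+00]), np.float64(5.630260443580815))
```

```bash
python3 -m crank '[{"dx":-0.003,"dy":0.011,"dz":0.05,"wx":0,"wy":0,"wz":0},{"dx":-0.003,"dy":0.011,"dz":0.1,"wx":0,"wy":0,"wz":0},{"dx":-0.003,"dy":0.011,"dz":0.13,"wx":0,"wy":0,"wz":0},{"dx":-0.003,"dy":0.011,"dz":0.15,"wx":0,"wy":0,"wz":0},{"dx":-0.003,"dy":0.011,"dz":0.156,"wx":0,"wy":0,"wz":0}]'
python3 -m crank '[{"dx":0,"dy":0,"dz":0,"wx":0,"wy":0,"wz":0},{"dx":0,"dy":0,"dz":0,"wx":0,"wy":0,"wz":0}]' 0.19
python3 -m crank '[{"dx":0,"dy":0,"dz":-0.15,"wx":0,"wy":0,"wz":0},{"dx":-0.2,"dy":0,"dz":-0.4,"wx":0,"wy":0,"wz":0},{"dx":-0.4,"dy":0,"dz":-0.6,"wx":0,"wy":0,"wz":0},{"dx":-0.4,"dy":0,"dz":-0.6,"wx":0,"wy":0,"wz":0}]'
python3 - <<'E'
from h import *
o=optics.snapshot('wrist');cv2.imwrite('pics/w5.png',o['color'][:,:,::-1])
h=comp(TR,[-.001,.0385,0]);c=delta(h[0],h[1],.065,h[2])
E
```

```text
t: 17.73
ee_pos: [0.5564, -0.0435, 0.1841]
orientation: [-3.14, 0.0, 0.33]
force: [0.5, -0.2, -2.3]
finger_gap: 0.0094
finger_force: 59.7
t: 17.98
ee_pos: [0.5564, -0.0433, 0.1846]
orientation: [-3.14, -0.0, 0.331]
force: [-2.0, 3.6, -1.5]
finger_gap: 0.0162
finger_force: 1.3
t: 18.48
ee_pos: [0.4603, -0.077, 0.3369]
orientation: [3.142, -0.003, 0.329]
force: [1.8, 1.0, -0.2]
finger_gap: 0.0163
finger_force: 0.0
d [ 0.449 -0.107  0.475] w [ 0.    -0.001 -0.001] rows 2.6
```

View pics/w5.png

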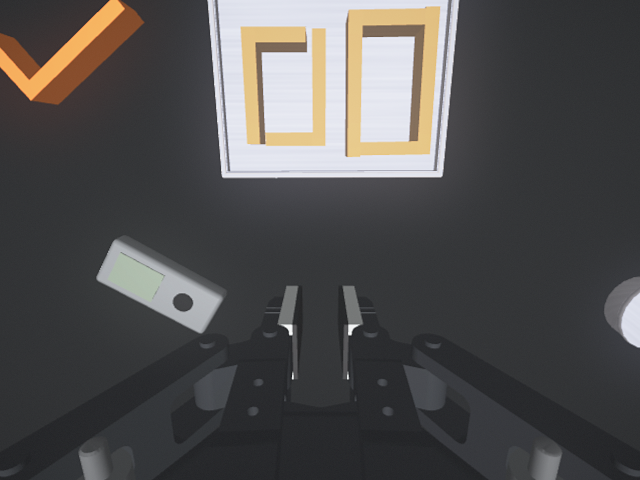

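Short mould: left corner (243,30), right leg at columns 312–325, with a gap of about 4 mm at (309,40). The long mould looks closed. I squeeze the short one with a narrow opening, because the gap to the long mould is about 15 mm.

```bash
python3 -m crank '[{"dx":0.2,"dy":-0.05,"dz":0.1,"wx":0,"wy":0,"wz":0},{"dx":0.449,"dy":-0.107,"dz":0.25,"wx":0,"wy":0,"wz":0},{"dx":0.449,"dy":-0.107,"dz":0.4,"wx":0,"wy":0,"wz":0},{"dx":0.449,"dy":-0.107,"dz":0.5,"wx":0,"wy":0,"wz":0},{"dx":0.449,"dy":-0.107,"dz":0.5,"wx":0,"wy":0,"wz":0}]' 0.755
python3 -m crank '[{"dx":0,"dy":0,"dz":0,"wx":0,"wy":0,"wz":0}]'
python3 - <<'E'
from h import *
h=comp(TR,[-.001,.0387,0]);c=delta(h[0],h[1],.02,h[2])
E
```

```text
t: 19.15
ee_pos: [0.5591, -0.0143, 0.2082]
orientation: [-3.14, 0.002, 0.33]
force: [0.8, 0.3, 0.5]
finger_gap: 0.0643
finger_force: 0.0
t: 19.27
ee_pos: [0.5596, -0.0144, 0.2105]
orientation: [-3.141, -0.001, 0.33]
force: [-0.4, 0.5, 0.7]
finger_gap: 0.0649
finger_force: 0.0
d [-0.01   0.002  0.143] w [-0. -0. -0.] rows 0.6
```

```bash
python3 -m crank '[{"dx":-0.01,"dy":0.002,"dz":0.02,"wx":0,"wy":0,"wz":0},{"dx":-0.01,"dy":0.002,"dz":0.04,"wx":0,"wy":0,"wz":0},{"dx":-0.01,"dy":0.002,"dz":0.055,"wx":0,"wy":0,"wz":0},{"dx":-0.01,"dy":0.002,"dz":0.07,"wx":0,"wy":0,"wz":0}]'
python3 -m crank '[{"dx":0,"dy":0,"dz":0.01,"wx":0,"wy":0,"wz":0},{"dx":0,"dy":0,"dz":0.02,"wx":0,"wy":0,"wz":0},{"dx":0,"dy":0,"dz":0.03,"wx":0,"wy":0,"wz":0}]'
```

```text
t: 19.77
ee_pos: [0.5571, -0.0155, 0.1917]
orientation: [-3.14, -0.0, 0.33]
force: [0.5, -1.0, 0.6]
finger_gap: 0.0645
finger_force: 0.0
t: 20.15
ee_pos: [0.5571, -0.0155, 0.1843]
orientation: [-3.14, -0.0, 0.33]
force: [0.3, -0.4, -0.5]
finger_gap: 0.0646
finger_force: 0.0
```

No contact, so I go a little deeper, squeeze and release.

```bash
python3 -m crank '[{"dx":0,"dy":0,"dz":0.015,"wx":0,"wy":0,"wz":0},{"dx":0,"dy":0,"dz":0.03,"wx":0,"wy":0,"wz":0}]'
python3 -m crank '[{"dx":0,"dy":0,"dz":0,"wx":0,"wy":0,"wz":0},{"dx":0,"dy":0,"dz":0,"wx":0,"wy":0,"wz":0},{"dx":0,"dy":0,"dz":0,"wx":0,"wy":0,"wz":0}]' 0.4 50
python3 -m crank '[{"dx":0,"dy":0,"dz":0,"wx":0,"wy":0,"wz":0},{"dx":0,"dy":0,"dz":0,"wx":0,"wy":0,"wz":0},{"dx":0,"dy":0,"dz":-0.1,"wx":0,"wy":0,"wz":0},{"dx":0,"dy":0,"dz":-0.25,"wx":0,"wy":0,"wz":0}]' 0.73
python3 -m crank '[{"dx":-0.2,"dy":0,"dz":-0.2,"wx":0,"wy":0,"wz":0},{"dx":-0.4,"dy":0.1,"dz":-0.4,"wx":0,"wy":0,"wz":0},{"dx":-0.4,"dy":0.1,"dz":-0.4,"wx":0,"wy":0,"wz":0},{"dx":-0.4,"dy":0.1,"dz":-0.4,"wx":0,"wy":0,"wz":0}]'
python3 - <<'E'
from h import *
o=optics.snapshot('wrist');im=o['color'][:,:,::-1];print(manip.get_state()['ee_pos'])
cv2.imwrite('pics/w6.png',cv2.resize(im[0:220,180:480],(800,587),interpolation=cv2.INTER_CUBIC))
np.savez('w6.npz',**o)
E
```

```text
t: 20.4
ee_pos: [0.5571, -0.0155, 0.1767]
orientation: [-3.14, -0.0, 0.33]
force: [-1.0, -0.6, 0.1]
finger_gap: 0.0648
finger_force: 0.0
t: 20.78
ee_pos: [0.557, -0.0155, 0.1768]
orientation: [-3.14, 0.0, 0.33]
force: [-0.4, 0.4, -4.9]
finger_gap: 0.0546
finger_force: 53.8
t: 21.28
ee_pos: [0.5569, -0.0156, 0.2397]
orientation: [-3.14, 0.001, 0.33]
force: [0.4, 0.7, -0.6]
finger_gap: 0.0625
finger_force: 0.0
t: 21.78
ee_pos: [0.4707, -0.072, 0.3399]
orientation: [-3.141, -0.002, 0.33]
force: [0.6, 0.4, 0.0]
finger_gap: 0.0625
finger_force: 0.0
[ 0.47116449 -0.0712401   0.33900388]
```

View pics/w6.png

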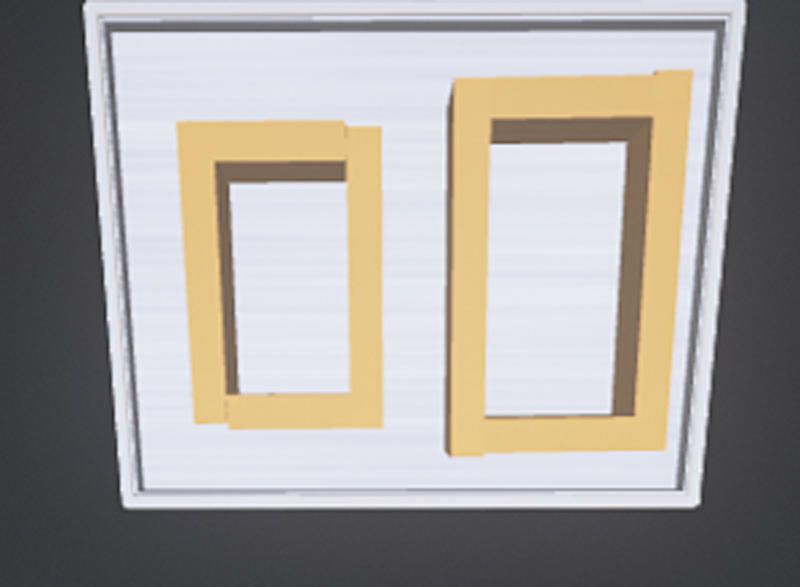

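Both moulds are closed, with end steps of only about 1.5 mm ((655,72) and (345,130) in the crop). One quick height check, then hand in.

Run:
```python
from h import *
P,C=cloud([dict(np.load('w6.npz'))])
b=(P[:,:2]-TR[:2])@np.array([[np.cos(TR[2]),-np.sin(TR[2])],[np.sin(TR[2]),np.cos(TR[2])]])
B=brass(C)&(P[:,2]>.024)&(P[:,2]<.045)&(abs(b[:,0])<.065)&(abs(b[:,1])<.085)
ok=True
for lo,hi in((-.08,-.045),(-.028,-.004),(.004,.02),(.055,.075)):
    m=B&(b[:,1]>lo)&(b[:,1]<hi);z=[np.median(P[m&(b[:,0]>a)&(b[:,0]<a+.03),2]) for a in(-.04,.01)];print(np.round(z,4));ok&=all(abs(v-.031)<.002 for v in z)
if ok: print(manip.hand_in())
```

```text
[0.0308 0.0308]
[0.0307 0.0307]
[0.0308 0.0307]
[0.0307 0.0307]
the job is handed in; nothing more can be done
None
```

Both moulds are closed and standing flat on the tray floor, with end steps of about 1.5 mm and all four bar tops at the right height. I handed the job in at about 22 s; no verdict was returned.

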